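# Pry open a latched gauge case with a blade

## Robot

A 6-joint arm with a two-finger parallel gripper is mounted at the origin on the work surface. World frame = base frame: x ahead of the robot, y to its left, z up, the work surface at z = 0. Lengths are in m, angles in degrees, forces in N, time in s.
With the tool pointing down it reaches from about 0.375 to 0.925 m from the base axis. Payload 5.7 kg.
Tool frame: the origin (TCP) lies midway between the tips of the shut fingers; the grasp point (between the pads) lies 19 mm behind it (robot.grip_point_offset is the distance from the TCP to the grasp point, in m); x points along the fingers, y is the direction in which the jaws open and shut, and the axes are right-handed (so a half turn about x gives the same grasp; the last joint's range is limited). The gripper opens to 88 mm and grips with 3 to 60 N. Pads are 20 mm wide; open, the fingers measure 115 mm over their backs; the gripper's body (75 mm by 178 mm) begins 61 mm behind the grasp point.
Start: joints at [-72.714, 20.558, 86.54, -0, 72.909, -6.595], TCP at [0.243, -0.549, 0.223] pointing down, gripper open.
Joint ranges: [-170.27, 170.27], [-57.76, 135], [12.27, 136.19], [-55.21, 235.2], [11.17, 155.16], [-170.74, 170.74]. Speed limits (degrees/s): [136.94, 136.94, 180, 180, 180, 180].

## Interface

Orientations are given as [roll, pitch, yaw] about the fixed x, y, z axes, in that order (R = Rz(yaw) Ry(pitch) Rx(roll)).
In Python, from bench import robot gives the robot as it stands.
- The arm moves only by the shell command python3 -m creep 'ROWS' [OPENING] [FORCE]. ROWS is JSON, one flat list of numbers, 6 for each row, row after row: the shift along the tool's x, y, z in cm, then the turn, a rotation vector about the tool's x, y, z in rad. In form: [x, y, z, wx, wy, wz, x, y, z, wx, wy, wz, ...]. A call has 1 to 12 rows; each row is the pose to reach, as a shift and turn from the pose commanded when the call began, along the tool's axes at that moment; what a row does not reach only later rows make up. A row lasts 1/12 s, in which the tool goes at most 41.7 mm and 7.16 degrees, less where a joint would pass 70% of its speed; a pose out of reach is approached as far as the arm can. A call with a gripper value outside its range is refused whole. OPENING is the gripper command: -1 is fully open, 1 is shut, values between are in proportion, set as the call begins (- or left out, the last holds). The fingers move at their own pace and stop on an object; FORCE is the grip in N (left out, the last holds). Time passes only in rows, so rows that repeat a pose let the fingers close. It gives the time, the measured TCP pose, the force and the opening at its end, in the units of the state.
- robot.read_state(): the state, without advancing time (a new reading comes with each control period).
- robot.get_image(name): name is "scene" or "top" or "wrist"; returns the picture (400x640x3 uint8, red, green, blue); there is no depth.
- robot.camera_model(name): a dict with "camera_matrix" (3x3 intrinsics, pixels), "T" (4x4, takes a point from camera to world coordinates). Camera axes: x right, y down, z forward; pixel columns grow to the right and rows downward; lengths in m; the calibration is good to about 2 mm. A picture is of the moment at which its call begins: read the wrist's pose just before it. camera_model takes no time and is no camera call; for the wrist camera it gives the pose at the moment of the call.
- robot.finish_job(): hands the job in, once; it reports no verdict.
Trained networks look in the newest picture that a camera, given by its name, has taken for a name from the list of things; names that differ only in an ending like _2 or _b are one class to them, and where a whole thing is asked for, a point or a joint stands for the part that bears it (a point fixed in the world has none). Each returns a list of dicts, best first, with "conf" (0 to 1); they miss things now and then, are a little off and sometimes report something else, mostly with a low value. They report only what shows in the picture. A call takes as long as a camera call. They do not tell look-alikes from the thing itself.
- robot.boxes_of(camera, target): "xyz" ([x, y, z] in m, in world coordinates, good to about 4 mm: the middle of the surface that is visible of it).
The state is a dict: "t": time; "joint_pos": joint angles; "qd": joint speeds; "joint_efforts": joint torques, N m; "position": TCP position; "tcp_rot": TCP orientation; "ft_force": force on the tool from outside, world axes, zero at the start; "ft_torque": the same for the moment, N m; "opening": opening from 0.0 (shut) to 1.0 (fully open).
Only numpy, scipy, OpenCV 4.12 (cv2) and the standard library are available. Lean on these libraries where they do the work, as an engineer would, in place of code of your own. Each camera call takes 0.05 s, during which the arm holds its last target. There are 200 camera calls.

## Task

On the sloping stand, swing the black case's red-posted latch lever right back until it is clear of the blue lid, then pick up the yellow-handled pry blade, slide it fully home and straight into the yellow-marked slot under the lid's front edge, and lever the lid up with the blade alone, never the gripper, pushing it all the way back to its stop. Finally lay the blade down flat on its blue mat and let go, with lid and latch left open and the orange rollers and the dial gauge undisturbed.

Things in the scene. Friction and masses are not known exactly. Their poses are not given: they have to be found in the camera images.
- stand: Grey steel stand, fixed to the bench, 150 x 170 mm foot. Origin: on the bench under the middle of the case; x is its front-to-back direction (front, the low side, faces roughly to the robot's right, -y), z up. It carries the black case, whose underside slopes up towards the back at 0.66 rad (38 deg).
- slot (a point): Centre of the mouth of the blade slot in the black case's front face, marked in yellow. Slot 50 wide, 6.5 high, 20 mm deep, roofed by the lid's flat underside (3.25 mm above this point). Axes of the case: x into the slot, along the lid, up the 38 deg slope; y along the front edge to the left, facing it; z square to the shut lid, outward. Case 125 deep, 150 wide, 45 mm high.
- lid_hinge (a point): Middle of the lid's hinge line, at the back edge of the case, 125 mm along the slot's x from the slot mouth and level with the lid's underside; same axes as the slot point. The lid turns about y.
- lid_edge (a point): Middle of the front edge of the lid's underside; it moves with the lid. The blue lid is a flat plate 125 x 150 x 6 mm, 0.18 kg; its axes are the case's axes when shut, its x pointing from this edge to the hinge.
- lid (a joint): Lid opening angle, rad: 0 shut, 0.91 upright, 1.65 at its stop, leaning back. A stiff hinge: it stays where it is left (about 2 N at the front edge moves it).
- latch (a joint): Latch lever angle, rad: 0 lying across the lid (towards +y of the case), blocking it; 1.57 pointing to the back of the case, beside the lid; stop at 1.75. It clears the lid from 1.35 on and stays where it is left (about 1 N at the post moves it).
- latch_post (a point): Point on the axis of the red round post that stands square on the latch lever, 12 mm diameter, 32 mm tall; this point is 16 mm above the post's foot and 16 mm below its top. The post's foot is on the flat steel lever (11 mm wide, 6 mm thick, top face 13.5 mm above the lid's underside). The post is 42 mm from the lever's pivot.
- latch_hinge (a point): Point on the latch lever's pivot axis, at the same height above the case as latch_post; same axes as the slot. It is beside the front corner of the lid on its -y side. The lever turns about z of the case, from +y towards +x as it opens.
- mat: Flat blue tool mat, fixed, 200 (x) x 150 (y) x 3 mm; origin at the centre of its underside, on the bench.
- blade: Pry blade, 0.09 kg, lying flat. Yellow handle 65 long x 18 wide x 24 mm high, from x = -40 to +25 mm; from there a flat steel blade 70 long x 18 wide x 2.5 mm thick, at half the handle's height, to the tip at x = +95 mm. Origin on the underside of the handle at the place to grip it; x towards the tip, z up.
- blade_tip (a point): Middle of the end of the steel blade: x = 95 mm, z = 12 mm in the blade's axes.
- roller_a: Orange flanged roller with a brass eye, 32 mm diameter, 30 mm tall, loose, standing; origin under its centre. Bystander.
- roller_b: A second orange roller, the same. Bystander.
- dial: Round steel dial gauge lying on its back, 54 mm diameter, 16 mm high, with a short 8 mm stem; origin under its centre. Bystander.
Not all that is in view belongs to the job. Of the things that look like the blade, the smallest one is meant. What is shaped like the mat but grey is not meant.

How it is judged:
By the outcome, as a careful person would: the job done as asked, in the order asked, and still so for the second after the job is handed in, with the robot touching nothing.
It also fails if it takes over 70 s, if anything falls off the work surface, if the arm or the gripper's body presses on something with over 40 N, if the wrist force passes 120 N, or if a joint passes its speed limit or range.

## Working session

There is one attempt and no reset: what is moved stays moved. The work goes in short steps, Python scripts to look and compute and a shell command to move; the robot and the scene stay as the last step left them, time stands still between calls to the robot, and variables do not carry over. Pictures are saved under pics/ and viewed, about 8 in all and at most 12, crops included, and the job is handed in when it is done.

```bash
ls; mkdir -p pics; python3 - <<'E'
from bench import robot
import cv2
s=robot.read_state();print(s)
for n in("scene","top"):
    cv2.imwrite(f"pics/{n}0.png",robot.get_image(n)[:,:,::-1])
    for t in("blade","mat","stand","latch_post","lid","latch","roller_a","dial","slot","blade_tip","lid_edge"):
        try: print(n,t,[(round(d["conf"],2),[round(v,3) for v in d["xyz"]]) for d in robot.boxes_of(n,t)])
        except Exception as e: print(t,e)
E
```

```text
pics
{'t': 0.0, 'joint_pos': array([-7.27131459e+01,  2.05969143e+01,  8.66000530e+01, -1.70510776e-03,
        7.29091399e+01, -6.59221801e+00]), 'qd': array([ 0.0502961 , -0.05242777,  0.11612243, -0.09846146,  0.05502151,
        0.03538876]), 'joint_efforts': array([ 1.00907331e-03, -5.15368974e+01, -2.70721400e+01,  6.74433354e-02,
        3.52019991e-02, -1.43697403e-04]), 'position': array([ 0.242679  , -0.54795429,  0.22181314]), 'tcp_rot': array([-95.71272368,  89.89388036, 108.16685109]), 'ft_force': array([ 0.05684747, -0.4812404 ,  0.58152307]), 'ft_torque': array([-0.03109798,  0.0108242 , -0.02057183]), 'opening': 1.0025106394909744}
scene blade [(0.89, [0.291, -0.182, 0.013]), (0.84, [0.53, -0.188, 0.015]), (0.8, [0.83, 0.081, 0.022]), (0.35, [0.589, 0.101, 0.148])]
scene mat [(0.82, [0.268, 0.264, 0.001]), (0.75, [0.54, -0.215, 0.005])]
scene stand [(0.88, [0.577, 0.164, 0.149]), (0.27, [0.527, -0.185, 0.018])]
scene latch_post [(0.62, [0.588, 0.105, 0.153])]
scene lid [(0.61, [0.535, 0.148, 0.169]), (0.21, [0.492, 0.388, 0.034])]
scene latch [(0.62, [0.589, 0.099, 0.
[... 380 characters left out ...]
, 0.166])]
top blade [(0.86, [0.29, -0.195, 0.02]), (0.85, [0.816, 0.082, 0.015]), (0.6, [0.522, -0.177, 0.013])]
top mat [(0.93, [0.514, -0.215, 0.001]), (0.89, [0.264, 0.257, 0.006])]
top stand [(0.95, [0.526, 0.163, 0.158])]
top latch_post [(0.76, [0.59, 0.103, 0.143])]
top lid [(0.88, [0.524, 0.149, 0.163]), (0.53, [0.522, -0.177, 0.016])]
top latch [(0.45, [0.586, 0.104, 0.152])]
top roller_a [(0.73, [0.478, 0.391, 0.029]), (0.7, [0.752, -0.152, 0.031])]
top dial []
top slot [(0.61, [0.533, 0.155, 0.161])]
top blade_tip [(0.89, [0.298, -0.186, 0.021]), (0.88, [0.519, -0.182, 0.017]), (0.56, [0.818, 0.083, 0.019]), (0.43, [0.591, 0.104, 0.142])]
top lid_edge [(0.8, [0.528, 0.15, 0.166])]
```

View pics/scene0.png

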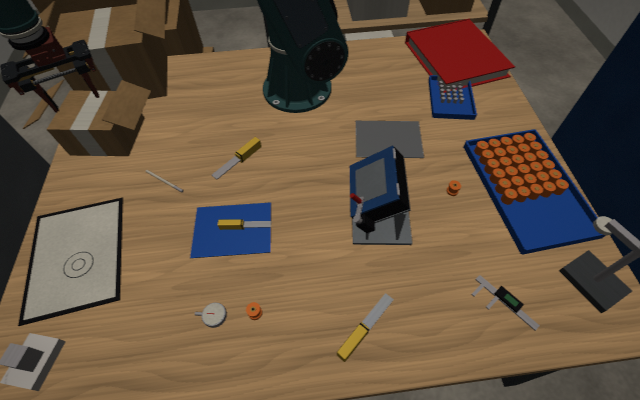

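View pics/top0.png

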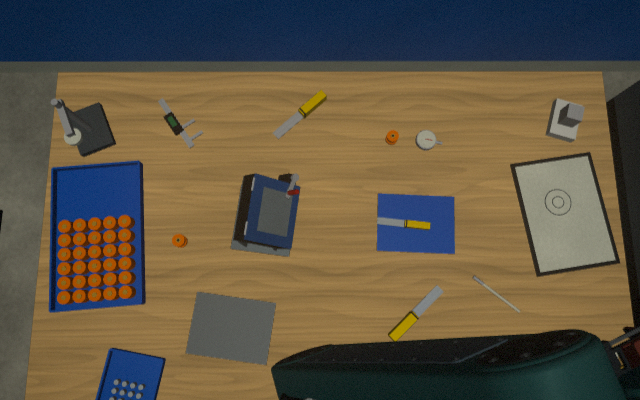

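Candidate blades in the top view are (404,224) on the blue mat, (416,313) near the base and (300,113) at the far edge. The one on the mat looks smallest. The lid is at about (270,210) and the red post at (293,190). I'll check both in a close crop.

```bash
python3 - <<'E'
import cv2,numpy as np
t=cv2.imread("pics/top0.png");s=cv2.imread("pics/scene0.png")
a=cv2.resize(t[160:270,220:320],(400,440),interpolation=cv2.INTER_CUBIC)
b=cv2.resize(s[140:250,340:420],(320,440),interpolation=cv2.INTER_CUBIC)
c=cv2.resize(t[190:230,370:460],None,fx=4,fy=4,interpolation=cv2.INTER_CUBIC)
im=np.zeros((600,720,3),np.uint8);im[:440,:400]=a;im[:440,400:]=b;im[440:600,:360]=c
cv2.imwrite("pics/crop1.png",np.clip(im*1.6,0,255).astype(np.uint8))
E
cat > h.py <<'E'
import numpy as np
from bench import robot
from scipy.spatial.transform import Rotation as R
def ray(cam,px,cm=None):
    m=cm or robot.camera_model(cam);K=np.array(m["camera_matrix"]);T=np.array(m["T"])
    return T[:3,3],T[:3,:3]@np.linalg.solve(K,[px[0],px[1],1])
def onz(cam,px,z):
    o,d=ray(cam,px);return o+d*(z-o[2])/d[2]
def proj(cam,p,cm=None):
    m=cm or robot.camera_model(cam);K=np.array(m["camera_matrix"]);T=np.array(m["T"])
    q=K@(T[:3,:3].T@(np.array(p,float)-T[:3,3]));return q[:2]/q[2]
E
python3 -c "
from h import *
for c in('top','scene','wrist'): print(robot.camera_model(c))"
```

```text
{'camera_matrix': array([[499.94501488,   0.        , 324.58500552],
       [  0.        , 499.94501488, 198.17845239],
       [  0.        ,   0.        ,   1.        ]]), 'T': array([[-0.01008041, -0.98097012,  0.19389688,  0.33861605],
       [-0.99982709,  0.00685767, -0.01728493,  0.04657277],
       [ 0.01562632, -0.19403759, -0.98086963,  1.27951913],
       [ 0.        ,  0.        ,  0.        ,  1.        ]])}
{'camera_matrix': array([[374.91166667,   0.        , 328.09481312],
       [  0.        , 374.91166667, 200.52248949],
       [  0.        ,   0.        ,   1.        ]]), 'T': array([[ 0.12323241,  0.82636701, -0.54948279,  1.03140389],
       [ 0.9923127 , -0.10895443,  0.05868926, -0.01192523],
       [-0.01136972, -0.55249117, -0.8334412 ,  0.85414931],
       [ 0.        ,  0.        ,  0.        ,  1.        ]])}
{'camera_matrix': array([[315.61251815,   0.        , 316.69944125],
       [  0.        , 315.61251815, 197.47290391],
       [  0.        ,   0.        ,   1.        ]]), 'T': array([[ 4.04540574e-01, -8.71625619e-01, -2.76795420e-01,
         3.19007344e-01],
       [-9.14519989e-01, -3.85454190e-01, -1.22793558e-01,
        -5.14961219e-01],
       [ 3.38056399e-04,  3.02809921e-01, -9.53050910e-01,
         3.83658119e-01],
       [ 0.00000000e+00,  0.00000000e+00,  0.00000000e+00,
         1.00000000e+00]])}
```

View pics/crop1.png

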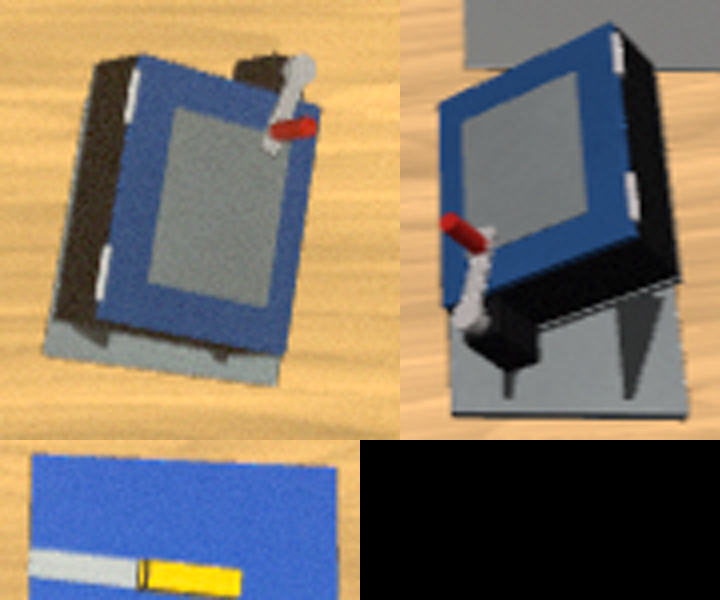

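```bash
cat > fit.py <<'E'
from h import *
from scipy.optimize import least_squares
S=0.66
def Rc(yaw): # case axes in world: x at heading yaw, raised S
    return R.from_euler('xyz',[0,-S,yaw]).as_matrix()
obs=[('top',(255,173.75),(125,-75)),('top',(244.5,240),(125,75)),('top',(291.25,248.75),(0,75)),('top',(300,185.75),(0,-75)),
('scene',(393,145.5),(125,75)),('scene',(399.5,199.5),(125,-75)),('scene',(350,165.75),(0,75))]
if __name__=="__main__":
    cms={c:robot.camera_model(c) for c in('top','scene')}
    def f(p):
        M=Rc(p[3]);return np.concatenate([proj(c,p[:3]+M@np.array([a/1000,b/1000,.00925]),cms[c])-px for c,px,(a,b) in obs])
    r=least_squares(f,[.53,.1,.13,1.5]);print(r.x,np.degrees(r.x[3]),r.fun.reshape(-1,2).round(1))
    p=r.x;M=Rc(p[3])
    # post point: height above lid underside 13.5+16 -> case z= 3.25+29.5
    for c,px in(('top',(220+267/4+0,160+131/4)),('top',(220+315/4,160+127/4)),('scene',(340+82/4,140+240/4)),('scene',(340+48/4,140+222/4))):
        for zz in (3.25+13.5,3.25+45.5):
            o,d=ray(c,px,cms[c]);n=M[:,2];k=(zz/1000-(o-p[:3])@n)/(d@n);print(c,zz,((o+k*d-p[:3])@M*1000).round(1))
    for n,e,z in(('mat',[(430,225.75),(405.75,223.5),(377.5,220.75)],.003),('near',[(392,338),(418,314),(440,288)],0),('far',[(325,95),(304,112),(277,136)],0)):
        P=[onz('top',e[0],z+.024),onz('top',e[1],z+.024),onz('top',e[2],z+.013)];print(n,np.round(P,4).tolist(),[round(np.linalg.norm(P[i+1]-P[i])*1000) for i in(0,1)])
E
python3 fit.py
```

```text
[0.52445546 0.10110462 0.1091109  1.43672351] 82.31819346101943 [[-0.5 -0.5]
 [-0.4 -0.3]
 [-0.3 -0. ]
 [-0.5  0.5]
 [-0.3  0.1]
 [-0.8 -0.5]
 [-0.7  0.5]]
top 16.75 [ 38.  -49.5  16.8]
top 48.75 [ 58.6 -42.   48.7]
top 16.75 [  5.1 -59.5  16.7]
top 48.75 [ 26.9 -51.6  48.7]
scene 16.75 [ 33.8 -44.6  16.7]
scene 48.75 [ 54.5 -69.8  48.7]
scene 16.75 [ 10.8 -22.6  16.8]
scene 48.75 [ 32.7 -49.   48.7]
mat [[0.5131, -0.242, 0.027], [0.5193, -0.1806, 0.027], [0.5286, -0.1105, 0.016]] [62, 72]
near [[0.2392, -0.136, 0.024], [0.2954, -0.202, 0.024], [0.3578, -0.2623, 0.013]] [87, 88]
far [[0.8675, 0.0205, 0.024], [0.8199, 0.0766, 0.024], [0.7574, 0.1484, 0.013]] [74, 96]
```

```bash
cat >> h.py <<'E'
S=0.66
def Rc(yaw): return R.from_euler('xyz',[0,-S,yaw]).as_matrix()
P0=np.array([0.5245,0.1011,0.1091]);M0=Rc(1.43672)
def w(c): return P0+M0@(np.array(c,float)/1000)      # case mm -> world
def c(p): return (np.array(p)-P0)@M0*1000
def pose():
    s=robot.read_state();return np.array(s["position"]),R.from_euler('xyz',s["tcp_rot"],degrees=True)
def rel(pos,Rt,frm=None):
    p,r=frm or pose();Rt=R.from_matrix(Rt)
    return np.r_[r.inv().apply(np.array(pos)-p)*100,(r.inv()*Rt).as_rotvec()].round(3)
def tool(ax,ay): # tool x, tool y (world)
    ax=np.array(ax)/np.linalg.norm(ax);ay=np.array(ay)-np.dot(ay,ax)*ax;ay/=np.linalg.norm(ay)
    return np.c_[ax,ay,np.cross(ax,ay)]
E
python3 - <<'E'
from h import *
for p in([0.588,0.105,0.153],[0.59,0.103,0.143],[0.589,.099,.148]):print(c(p).round(1))
cm=[robot.camera_model(n) for n in('top','scene')]
def tri(a,b):
    (o,d),(o2,d2)=ray('top',a,cm[0]),ray('scene',b,cm[1])
    A=np.c_[d,-d2];k=np.linalg.lstsq(A,o2-o,rcond=None)[0];q=o+k[0]*d;q2=o2+k[1]*d2
    return ((c(q)+c(q2))/2).round(1),np.linalg.norm(q-q2)
print('foot',tri((220+270/4,160+132/4),(340+84/4,140+242/4)))
print('top',tri((220+315/4,160+127/4),(340+47/4,140+222/4)))
print('pivot',tri((220+299/4,160+70/4),(340+68/4,140+318/4)))
print('leverend',tri((220+271/4,160+150/4),(340+88/4,140+232/4)))
p,r=pose();print(r.as_matrix().round(2))
for sg in(1,-1):
    T=tool(-M0[:,2],sg*M0[:,1]);print(sg,rel(w([32,-48,110]),T))
E
```

```text
[ 36.7 -62.4  27.1]
[ 29.2 -64.7  20.3]
[ 29.  -64.2  26.7]
foot (array([ 37.3, -48.8,  19.6]), np.float64(0.000645214479411489))
top (array([ 31.7, -50.4,  52.1]), np.float64(0.004283578373726071))
pivot (array([ 20.9, -90.6,  15. ]), np.float64(0.000308779839393224))
leverend (array([ 35.2, -39.2,  15.8]), np.float64(0.0039252631253093775))
[[-0.    0.4  -0.91]
 [ 0.   -0.91 -0.4 ]
 [-1.   -0.   -0.  ]]
1 [  0.706 -41.906 -53.935   2.031  -0.389  -0.695]
-1 [  0.706 -41.906 -53.935  -0.981   0.601  -0.336]
```

```bash
python3 -m creep '[-5,-20,-25,-0.4,0.25,-0.15,-5,-20,-25,-0.4,0.25,-0.15,-5,-20,-25,-0.4,0.25,-0.15,-5,-20,-25,-0.6,0.35,-0.2,-5,-20,-25,-0.6,0.35,-0.2,-5,-20,-25,-0.6,0.35,-0.2,-5,-20,-25,-0.98,0.6,-0.336,-5,-20,-25,-0.98,0.6,-0.336,-5,-20,-25,-0.98,0.6,-0.336,-5,-20,-25,-0.98,0.6,-0.336,-5,-20,-25,-0.98,0.6,-0.336,-5,-20,-25,-0.98,0.6,-0.336]' -1
python3 - <<'E'
from h import *
print(robot.read_state()["joint_pos"].round(1));T=tool(-M0[:,2],-M0[:,1]);print(rel(w([33,-49,110]),T))
E
```

```text
t: 2.2
position: [0.3906, -0.265, 0.2719]
tcp_rot: [-179.7, 52.2, 82.3]
ft_force: [-0.6, -0.1, -0.1]
opening: 1.0
[-60.5  23.2  87.   22.1 100.7 -54.5]
[ 2.5177e+01  1.3161e+01 -2.3486e+01 -5.0000e-03  1.0000e-03 -0.0000e+00]
```

```bash
python3 -m creep '[3,2,-3.5,0,0,0,6,4,-7,0,0,0,9,6,-10.5,0,0,0,12,8,-14,0,0,0,15,10,-17.5,0,0,0,18,12,-21,0,0,0,21,13.1,-23.5,0,0,0,23,13.1,-23.5,0,0,0,25.2,13.1,-23.5,0,0,0,25.2,13.1,-23.5,0,0,0,25.2,13.1,-23.5,0,0,0]'
python3 - <<'E'
from h import *
import cv2
print(robot.read_state()["joint_pos"].round(1));print(c(pose()[0]).round(1))
im=robot.get_image("wrist");cm=robot.camera_model("wrist")
print('post',[(d["conf"],c(d["xyz"]).round(1)) for d in robot.boxes_of("wrist","latch_post")])
for q in([0,75,9.25],[0,-75,9.25],[125,75,9.25],[125,-75,9.25],[34,-49,17],[34,-49,48.7]):print(q,proj('wrist',w(q),cm).round())
cv2.imwrite("pics/w1.png",np.clip(im[:,:,::-1]*1.4,0,255).astype(np.uint8))
E
```

```text
t: 3.12
position: [0.5648, 0.057, 0.2169]
tcp_rot: [-179.7, 52.2, 82.6]
ft_force: [-0.8, -0.3, -0.2]
opening: 1.003
[-25.1  22.8  96.8  36.8  76.8 -31.4]
[ 35.8 -45.8 108.6]
post [(0.66, array([ 28.3, -68.4,  22.4]))]
[0, 75, 9.25] [183. 234.]
[0, -75, 9.25] [348. 234.]
[125, 75, 9.25] [162.  88.]
[125, -75, 9.25] [353.  87.]
[34, -49, 17] [320. 201.]
[34, -49, 48.7] [320. 214.]
```

View pics/w1.png

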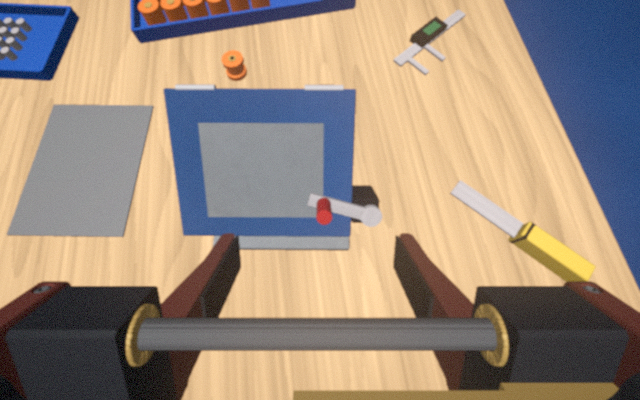

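The wrist view matches my case model within 3 px: lid front corners at (183,235) and (350,235), post foot at (322,203) and top at (324,216). The post is at about (33,-51) mm in case axes.

```bash
python3 - <<'E'
from h import *
T=tool(-M0[:,2],-M0[:,1]);print(c(pose()[0]).round(1),rel(w([33.5,-51,23]),T))
E
```

```text
[ 34.6 -47.5 111.1] [ 8.808e+00  3.350e-01  9.000e-02 -2.000e-03  2.000e-03 -1.000e-03]
```

```bash
python3 -m creep '[2,0.34,0.1,0,0,0,4,0.34,0.1,0,0,0,6,0.34,0.1,0,0,0,7.5,0.34,0.1,0,0,0,8.5,0.34,0.1,0,0,0,8.8,0.34,0.1,0,0,0,8.8,0.34,0.1,0,0,0,8.8,0.34,0.1,0,0,0]'
python3 -m creep '[0,0,0,0,0,0,0,0,0,0,0,0,0,0,0,0,0,0,0,0,0,0,0,0,0,0,0,0,0,0,0,0,0,0,0,0,0,0,0,0,0,0,0,0,0,0,0,0,0,0,0,0,0,0,0,0,0,0,0,0]' 1 12
python3 - <<'E'
from h import *
print(c(pose()[0]).round(1))
piv=np.array([21,-91.]);p=np.array([33.5,-51])
a0=np.arctan2(p[0]-piv[0],p[1]-piv[1]);print(a0)
for a in np.linspace(a0,1.68,10):
    q=piv+42*np.array([np.sin(a),np.cos(a)]);d=q-p;print(round(a,2),'tool y %.2f z %.2f'%(-d[1]/10,-d[0]/10))
E
```

```text
t: 3.88
position: [0.5773, 0.106, 0.1479]
tcp_rot: [180.0, 52.2, 82.1]
ft_force: [0.3, -0.5, -0.5]
opening: 1.001
t: 4.72
position: [0.5766, 0.107, 0.1471]
tcp_rot: [-179.9, 52.2, 82.3]
ft_force: [-0.0, 0.0, -0.2]
opening: 0.28
[ 33.5 -50.8  22.2]
0.3028848683749714
0.3 tool y -0.01 z -0.00
0.46 tool y 0.23 z -0.60
0.61 tool y 0.55 z -1.15
0.76 tool y 0.96 z -1.65
0.91 tool y 1.44 z -2.08
1.07 tool y 1.98 z -2.43
1.22 tool y 2.56 z -2.70
1.37 tool y 3.18 z -2.87
1.53 tool y 3.82 z -2.95
1.68 tool y 4.46 z -2.92
```

```bash
python3 -m creep '[0,0,0,0,0,0,0,0,0,0,0,0,0,0,0,0,0,0,0,0,0,0,0,0,0,0,0,0,0,0]' 1 12
```

```text
t: 5.13
position: [0.5768, 0.1069, 0.1471]
tcp_rot: [-179.9, 52.2, 82.3]
ft_force: [1.2, -0.8, -1.0]
opening: 0.133
```

```bash
python3 -m creep '[0,0.23,-0.6,0,0,0,0,0.55,-1.15,0,0,0,0,0.96,-1.65,0,0,0,0,1.44,-2.08,0,0,0,0,1.98,-2.43,0,0,0,0,2.56,-2.7,0,0,0,0,3.18,-2.87,0,0,0,0,3.82,-2.95,0,0,0,0,4.3,-2.93,0,0,0,0,4.3,-2.93,0,0,0]'
python3 -c "
from h import *
s=robot.read_state();print(s['opening'],c(pose()[0]).round(1),s['ft_force'])"
```

```text
t: 5.97
position: [0.6229, 0.1258, 0.1661]
tcp_rot: [-179.9, 52.1, 82.3]
ft_force: [0.1, 5.7, 3.6]
opening: 0.136
0.13605638012521873 [ 64.7 -94.3  22. ] [0.14228825 5.7287204  3.58172655]
```

```bash
python3 -m creep '[0,0,0.2,0,0,0,0,0,0.2,0,0,0,0,0,0.2,0,0,0,0,0,0.2,0,0,0,0,0,0.2,0,0,0,0,0,0.2,0,0,0]' -1
python3 -m creep '[-1,0,0.2,0,0,0,-3,0,0.2,0,0,0,-6,0,0.2,0,0,0,-9,0,0.2,0,0,0,-9,-4,4,0,0,0,-9,-4,6,0,0,0,-9,-4,6,0,0,0]'
python3 - <<'E'
from h import *
import cv2
im=robot.get_image("wrist");cm=robot.camera_model("wrist")
for a in(1.35,1.57,1.75):print(a,[proj('wrist',w([21+r*np.sin(a),-91+r*np.cos(a),16.75]),cm).round() for r in(0,42,52)])
for q in([0,75,9.25],[0,-75,9.25],[125,75,9.25],[125,-75,9.25]):print(q,proj('wrist',w(q),cm).round())
im=cv2.resize(im[40:300,120:460],None,fx=2,fy=2)
cv2.imwrite("pics/w2.png",np.clip(im[:,:,::-1]*1.4,0,255).astype(np.uint8))
E
```

```text
t: 6.47
position: [0.6222, 0.1224, 0.1638]
tcp_rot: [-179.9, 52.2, 82.3]
ft_force: [-0.1, 0.2, -0.0]
opening: 0.549
t: 7.05
position: [0.5656, 0.0232, 0.1963]
tcp_rot: [-179.6, 52.3, 82.5]
ft_force: [-0.6, 0.5, 0.1]
opening: 0.999
1.35 [array([363., 173.]), array([353., 123.]), array([351., 110.])]
1.57 [array([363., 173.]), array([365., 121.]), array([365., 108.])]
1.75 [array([363., 173.]), array([374., 122.]), array([377., 109.])]
[0, 75, 9.25] [172. 195.]
[0, -75, 9.25] [342. 194.]
[125, 75, 9.25] [148.  38.]
[125, -75, 9.25] [345.  37.]
```

View pics/w2.png

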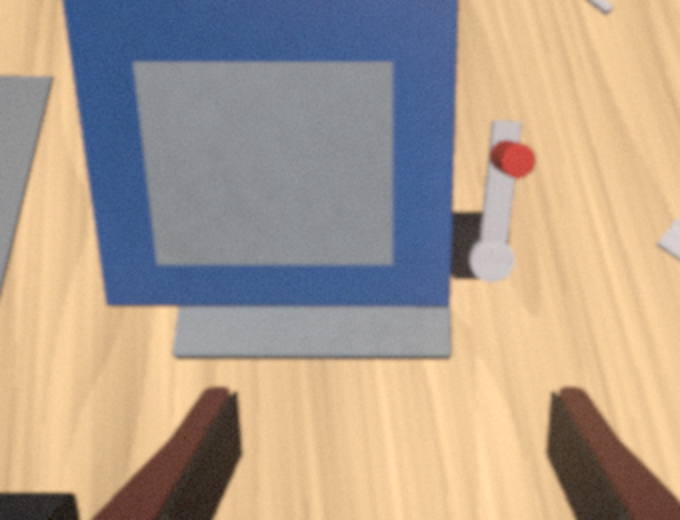

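The latch lever points back at about 1.65 rad, beside the lid: pivot at crop pixel (490,260), post at (515,158). Next is the blade.

```bash
cat >> h.py <<'E'
yb=np.radians(83.3);B0=np.array([.5177,-.203,.003])
def Rb(y=None): y=yb if y is None else y; return tool([0,0,-1],[np.sin(y),-np.cos(y),0])
E
python3 - <<'E'
from h import *
print(rel(B0+[0,0,.10],Rb()))
E
```

```text
[-6.7440e+00 -1.7470e+00  2.4155e+01 -2.2000e-02 -6.5900e-01 -4.0000e-03]
```

```bash
python3 -m creep '[-3,0,3,0,0,0,-6,-1,6,0,0,0,-6.7,-1.75,9,-0.02,-0.1,0,-6.7,-1.75,12,-0.02,-0.2,0,-6.7,-1.75,15,-0.02,-0.3,0,-6.7,-1.75,18,-0.02,-0.4,0,-6.7,-1.75,21,-0.02,-0.5,0,-6.7,-1.75,23,-0.02,-0.6,0,-6.74,-1.75,24.1,-0.022,-0.659,-0.004,-6.74,-1.75,24.15,-0.022,-0.659,-0.004,-6.74,-1.75,24.15,-0.022,-0.659,-0.004,-6.74,-1.75,24.15,-0.022,-0.659,-0.004]'
python3 - <<'E'
from h import *
import cv2
print(robot.read_state()["joint_pos"].round(1),rel(B0+[0,0,.10],Rb()))
im=robot.get_image("wrist");cm=robot.camera_model("wrist")
X=np.array([np.cos(yb),np.sin(yb),0]);Y=np.array([-np.sin(yb),np.cos(yb),0])
pts=[(25,9,24),(25,-9,24),(-40,9,24),(-40,-9,24),(95,9,13),(95,-9,13)]
for a,b,z in pts:print((a,b,z),proj('wrist',B0+X*a/1e3+Y*b/1e3+[0,0,z/1e3],cm).round(1))
cv2.imwrite("pics/w3.png",np.clip(im[:,:,::-1]*1.4,0,255).astype(np.uint8))
E
```

```text
t: 8.1
position: [0.5209, -0.201, 0.1043]
tcp_rot: [117.5, 89.8, 21.0]
ft_force: [0.2, -0.5, 0.0]
opening: 1.002
[-28.3  24.8  99.2   0.2  55.8 -21.9] [ 0.133 -0.3    0.236  0.003 -0.002 -0.004]
(25, 9, 24) [301.4 178.6]
(25, -9, 24) [324.5 178.7]
(-40, 9, 24) [302.3 253.8]
(-40, -9, 24) [323.8 253.8]
(95, 9, 13) [300.9  83.6]
(95, -9, 13) [325.1  83.7]
```

View pics/w3.png

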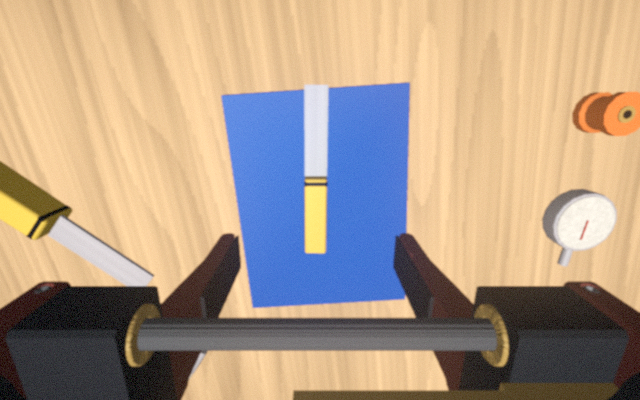

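The blade sits at column 315 (handle rows 178–254, tip row 85) against a prediction of 312.7, so I shift it about 2 mm in +x. The lengths match the smallest blade.

```bash
sed -i 's/\.5177,-\.203,/.5197,-.203,/' h.py; python3 - <<'E'
from h import *
print(pose()[0],rel(B0+[0,0,.0025],Rb()))
im=robot.get_image("wrist");cm=robot.camera_model("wrist")
X=np.array([np.cos(yb),np.sin(yb),0])
import cv2
hsv=cv2.cvtColor(im,cv2.COLOR_RGB2HSV);m=((hsv[:,:,0]>18)&(hsv[:,:,0]<35)&(hsv[:,:,1]>150)&(hsv[:,:,2]>80)).astype(np.uint8)
m[:, :280]=0;m[:,350:]=0;m[300:]=0
r,cc=np.nonzero(m);print(r.min(),r.max());
for k in(195,215,235,248):
    q=cc[r==k];print(k,q.min(),q.max())
for a in(25,20,-40):print(a,proj('wrist',B0+X*a/1e3+[0,0,.024],cm).round(1))
E
```

```text
[ 0.52086759 -0.20138092  0.10432867] [ 9.882e+00 -1.350e-01  1.900e-01  3.000e-03 -2.000e-03 -4.000e-03]Traceback (most recent call last):
  File "<stdin>", line 8, in <module>
    return umr_minimum(a, axis, None, out, keepdims, initial, where)
ValueError: zero-size array to reduction operation minimum which has no identity
```

```bash
python3 - <<'E'
from h import *
import cv2
print(pose()[0],rel(B0+[0,0,.0025],Rb()))
im=robot.get_image("wrist").astype(int);cm=robot.camera_model("wrist")
X=np.array([np.cos(yb),np.sin(yb),0])
m=(im[:,:,0]-im[:,:,2]>60);m[:, :285]=0;m[:,345:]=0;m[300:]=0;m[:150]=0
r,cc=np.nonzero(m);print(im[220,315],r.min(),r.max());
for k in(195,215,235,248):
    q=cc[r==k];print(k,q.min() if len(q) else 0,q.max() if len(q) else 0)
for a in(25,20,-40):print(a,proj('wrist',B0+X*a/1e3+[0,0,.024],cm).round(1))
E
```

```text
[ 0.52071031 -0.20164125  0.10429077] [ 9.878e+00 -1.220e-01  1.590e-01  2.000e-03 -1.000e-03 -4.000e-03]
[192 167  86] 178 251
195 305 325
215 306 325
235 306 325
248 306 325
25 [315.9 177.8]
20 [315.9 184.1]
-40 [315.8 253.2]
```

```bash
python3 -m creep '[3,-0.12,0.16,0,0,0,6,-0.12,0.16,0,0,0,8,-0.12,0.16,0,0,-0.004,9.4,-0.12,0.16,0,0,-0.004,9.8,-0.12,0.16,0,0,-0.004,9.85,-0.12,0.16,0,0,-0.004,9.85,-0.12,0.16,0,0,-0.004]' -1
python3 -m creep '[0,0,0,0,0,0,0,0,0,0,0,0,0,0,0,0,0,0,0,0,0,0,0,0,0,0,0,0,0,0,0,0,0,0,0,0,0,0,0,0,0,0,0,0,0,0,0,0,0,0,0,0,0,0,0,0,0,0,0,0,0,0,0,0,0,0,0,0,0,0,0,0]' 1 60
python3 -m creep '[0,0,0,0,0,0,0,0,0,0,0,0,0,0,0,0,0,0]'
```

```text
t: 8.83
position: [0.5193, -0.2033, 0.0056]
tcp_rot: [-107.5, 90.0, 155.9]
ft_force: [0.7, 0.4, -0.4]
opening: 1.0
t: 9.83
position: [0.5189, -0.2028, 0.0051]
tcp_rot: [-99.8, 89.9, 163.7]
ft_force: [0.1, -0.7, 0.6]
opening: 0.204
t: 10.08
position: [0.5189, -0.2028, 0.0051]
tcp_rot: [-98.8, 89.9, 164.7]
ft_force: [0.5, -0.1, 0.2]
opening: 0.201
```

```bash
python3 -m creep '[-2,0,0,0,0,0,-4,0,0,0,0,0,-7,0,0,0,0,0,-10,0,0,0,0,0,-10,0,0,0,0,0,-10,0,0,0,0,0]'
cat >> h.py <<'E'
TIP=np.array([-.0099,0,-.095])
def tcpfor(tipc,Rm): return w(tipc)-Rm@TIP
Tc=tool(-M0[:,2],-M0[:,1])
E
python3 - <<'E'
from h import *
import cv2
print(pose()[0],rel(tcpfor([-45,0,0],Tc),Tc))
im=robot.get_image("wrist");cm=robot.camera_model("wrist");p,r=pose()
for y in(-9,9):print('tip',proj('wrist',p+r.apply(TIP+[-.00125,y/1e3,0]),cm).round(1))
cv2.imwrite("pics/w4.png",np.clip(im[40:240,200:440,::-1]*1.4,0,255).astype(np.uint8).repeat(3,0).repeat(3,1))
E
```

```text
t: 10.58
position: [0.5202, -0.2035, 0.1067]
tcp_rot: [59.6, 89.9, -36.9]
ft_force: [-0.5, 0.5, -0.7]
opening: 0.202
[ 0.5202218  -0.20347402  0.10667054] [ 9.092e+00 -3.259e+00 -1.987e+01  2.100e-02  6.610e-01  5.000e-03]
tip [296.7  69.4]
tip [337.5  69.3]
```

View pics/w4.png

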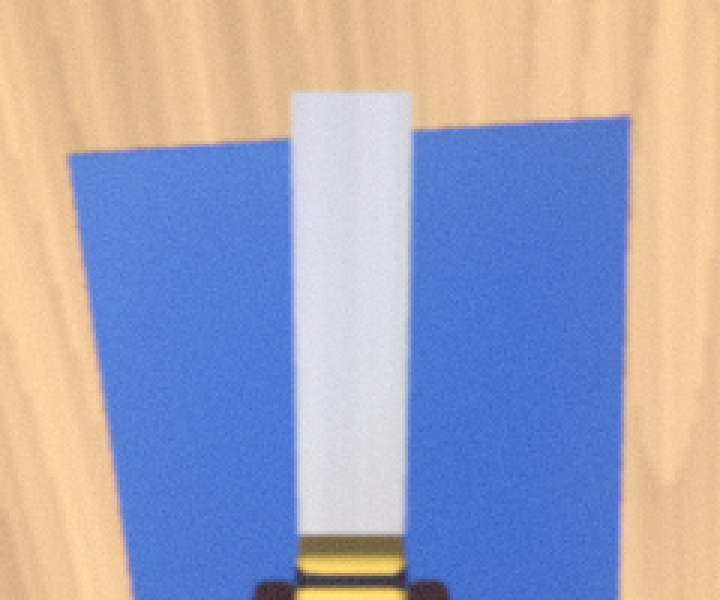

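Blade tip at full-image (297–337, 71) against the predicted (297–337, 69), so it is gripped straight. Now to the pre-insert pose.

```bash
python3 -m creep '[0,-0.8,-3,0,0.1,0,0,-1.6,-6,0,0.2,0,0,-2.4,-9,0,0.3,0,0,-3.26,-12,0.02,0.4,0,1,-3.26,-15,0.021,0.5,0.005,2,-3.26,-18,0.021,0.6,0.005,3,-3.26,-20.6,0.021,0.661,0.005,5,-3.26,-20.66,0.021,0.661,0.005,7,-3.26,-20.66,0.021,0.661,0.005,8.48,-3.26,-20.66,0.021,0.661,0.005,8.48,-3.26,-20.66,0.021,0.661,0.005,8.48,-3.26,-20.66,0.021,0.661,0.005]'
python3 - <<'E'
from h import *
import cv2
p,r=pose();print(c(p+r.apply(TIP)).round(1),rel(tcpfor([-35,0,0],Tc),Tc),robot.read_state()["joint_pos"].round(1))
A=robot.get_image("scene");B=robot.get_image("wrist");cm=robot.camera_model("wrist")
for q in([0,75,3.25],[0,-75,3.25],[0,25,3.25],[0,-25,3.25]):print(q,proj('wrist',w(q),cm).round(1))
a=cv2.resize(A[150:250,320:420],(400,400),interpolation=cv2.INTER_CUBIC)
b=cv2.resize(B[30:230,200:400],(400,400),interpolation=cv2.INTER_CUBIC)
cv2.imwrite("pics/i1.png",np.clip(np.hstack([a,b])[:,:,::-1]*1.6,0,255).astype(np.uint8))
E
```

```text
t: 11.63
position: [0.508, 0.0075, 0.0187]
tcp_rot: [-179.2, 52.0, 82.9]
ft_force: [0.2, 0.5, 0.4]
opening: 0.2
[-35.5   3.2  -3. ] [-0.336  0.382 -0.05  -0.006 -0.004  0.006] [-32.7  38.7 108.2  40.4  59.1 -54.1]
[0, 75, 3.25] [133.3 -29.6]
[0, -75, 3.25] [513.8 -32.5]
[0, 25, 3.25] [259.5 -30.5]
[0, -25, 3.25] [386.3 -31.5]
```

View pics/i1.png

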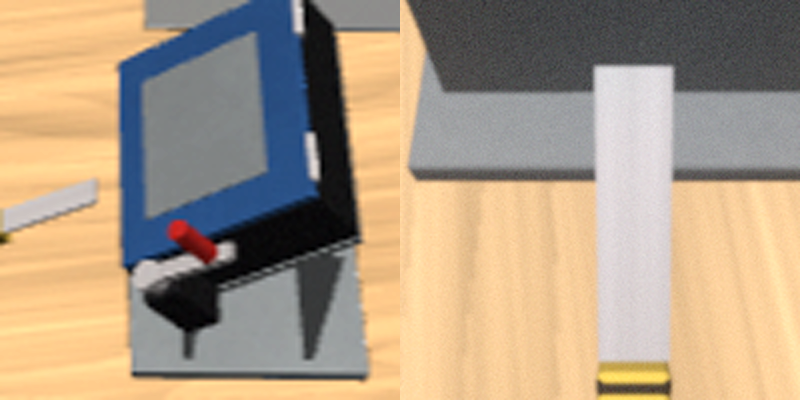

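```bash
python3 -m creep '[-0.33,0.38,-0.05,0,-0.004,0.006,-0.33,0.38,-0.05,0,-0.004,0.006,-0.33,0.38,-0.05,0,-0.004,0.006,-0.33,0.38,-0.05,0,-0.004,0.006]'
python3 - <<'E'
from h import *
for i in range(3):
    robot.get_image("scene");p,r=pose();print(c(p+r.apply(TIP)).round(1),rel(tcpfor([-35,0,0],Tc),Tc))
E
```

```text
t: 12.07
position: [0.5136, 0.0038, 0.0235]
tcp_rot: [179.8, 52.4, 81.9]
ft_force: [-1.1, 0.1, 0.5]
opening: 0.199
[-34.8  -2.3   1.9] [ 0.217 -0.214  0.021 -0.002  0.003 -0.004]
[-34.7  -2.3   1.8] [ 0.213 -0.209  0.025 -0.002  0.003 -0.004]
[-34.7  -2.3   1.8] [ 0.21  -0.206  0.025 -0.002  0.003 -0.004]
```

```bash
python3 -m creep '[0.21,-0.2,0.02,-0.002,0.003,-0.004,0.21,-0.2,0.02,-0.002,0.003,-0.004,0.21,-0.2,0.02,-0.002,0.003,-0.004,0.21,-0.2,0.02,-0.002,0.003,-0.004]'
python3 - <<'E'
from h import *
robot.get_image("scene");p,r=pose();print(c(p+r.apply(TIP)).round(1),rel(tcpfor([-35,0,0],Tc),Tc))
E
python3 -m creep '[0,0,-1,0,0,0,0,0,-2,0,0,0,0,0,-3,0,0,0,0,0,-3.3,0,0,0,0,0,-3.6,0,0,0,0,0,-3.8,0,0,0,0,0,-3.8,0,0,0,0,0,-3.8,0,0,0]'
python3 - <<'E'
from h import *
robot.get_image("scene");p,r=pose();print(c(p+r.apply(TIP)).round(1),(robot.read_state()["ft_force"]@M0).round(1))
E
```

```text
t: 12.55
position: [0.5116, 0.0055, 0.0214]
tcp_rot: [-179.9, 52.2, 82.4]
ft_force: [0.2, 0.5, -0.2]
opening: 0.2
[-35.   -0.1  -0.1] [-0.016 -0.002  0.001 -0.001 -0.     0.001]
t: 13.27
position: [0.516, 0.0305, 0.0425]
tcp_rot: [179.7, 52.9, 82.2]
ft_force: [-6.7, -19.7, -10.2]
opening: 0.201
[-1.9 -0.6 -0.2] [-23.    4.1   3.2]
```

Blocked at the mouth with 23 N. I'll measure the lid's height by touching its top lightly with the blade.

```bash
python3 -m creep '[0,0,1,0,0,0,0,0,2,0,0,0,-1.2,0,2,0,0,0,-2.4,0,2,0,0,0,-2.4,0,1,0,0,0,-2.4,0,0,0,0,0,-2.4,0,-0.7,0,0,0,-2,0,-0.7,0,0,0,-1.5,0,-0.7,0,0,0,-1.5,0,-0.7,0,0,0,-1.5,0,-0.7,0,0,0]'
cat > rd.py <<'E'
from h import *
robot.get_image("scene");p,r=pose();t=(M0.T@r.as_matrix()@np.array([0,0,-1]))
print('tip',c(p+r.apply(TIP)).round(1),'F',(robot.read_state()["ft_force"]@M0).round(1),'pitch(mrad up),yaw',(t[2]*1000).round(),(t[1]*1000).round())
E
python3 rd.py
for k in 1 ; do :; done
python3 -m creep '[0.2,0,0,0,0,0,0.2,0,0,0,0,0,0.2,0,0,0,0,0]'; python3 rd.py
python3 -m creep '[0.2,0,0,0,0,0,0.2,0,0,0,0,0,0.2,0,0,0,0,0]'; python3 rd.py
python3 -m creep '[0.2,0,0,0,0,0,0.2,0,0,0,0,0,0.2,0,0,0,0,0]'; python3 rd.py
```

```text
t: 14.23
position: [0.5152, 0.0326, 0.0612]
tcp_rot: [-179.9, 52.1, 82.4]
ft_force: [-1.1, -0.7, 5.6]
opening: 0.203
tip [11.  -0.  14.7] F [ 3.6 -0.1  3.8] pitch(mrad up),yaw 2.0 -1.0
t: 14.53
position: [0.5154, 0.0334, 0.0596]
tcp_rot: [-179.9, 52.1, 82.4]
ft_force: [-1.1, -1.4, 6.2]
opening: 0.203
tip [10.7 -0.1 12.9] F [2.1 0.5 5.7] pitch(mrad up),yaw 2.0 -1.0
t: 14.83
position: [0.5156, 0.0343, 0.0579]
tcp_rot: [-179.9, 52.1, 82.4]
ft_force: [-1.2, -4.7, 6.7]
opening: 0.204
tip [10.4 -0.2 11. ] F [0.7 0.4 7.6] pitch(mrad up),yaw 1.0 -1.0
t: 15.13
position: [0.5158, 0.0352, 0.0562]
tcp_rot: [-179.9, 52.1, 82.4]
ft_force: [-1.3, -4.8, 6.3]
opening: 0.196
tip [10.1 -0.2  8.9] F [-0.3  1.8  7.5] pitch(mrad up),yaw 1.0 -1.0
```

```bash
python3 -m creep '[-1,0,0,0,0,0,-2,0,0,0,0,0,-3,0,1,0,0,0,-4,0,3,0,0,0,-4,0,5,0,0,0,-4,0,5,0,0,0,-4,0,5,0,0,0]'
python3 rd.py
python3 - <<'E'
from h import *
import cv2
A=robot.get_image("scene");B=robot.get_image("wrist");cm=robot.camera_model("wrist");p,r=pose()
for y in(-9,9):print('tip',proj('wrist',p+r.apply(TIP+[-.00125,y/1e3,0]),cm).round(1),'root',proj('wrist',p+r.apply(TIP+[-.00125,y/1e3,.07]),cm).round(1))
for n in('scene','top'):
  for q in(TIP,TIP+[0,0,.07],TIP+[-.012,0,.07],TIP+[-.012,0,.135],TIP+[.012,0,.135]):print(n,proj(n,p+r.apply(q)).round(1))
a=cv2.resize(A[150:250,300:400],(400,400),interpolation=cv2.INTER_CUBIC)
b=cv2.resize(B[30:230,200:400],(400,400),interpolation=cv2.INTER_CUBIC)
cv2.imwrite("pics/i2.png",np.clip(np.hstack([a,b])[:,:,::-1]*1.6,0,255).astype(np.uint8))
E
```

```text
t: 15.77
position: [0.5071, -0.0295, 0.057]
tcp_rot: [-179.9, 52.2, 82.3]
ft_force: [0.2, -0.7, -0.1]
opening: 0.205
tip [-40.2  -0.1  49.3] F [ 0.2  0.  -1.6] pitch(mrad up),yaw 1.0 -2.0
tip [296.7  68. ] root [299.4 216.2]
tip [337.4  68. ] root [334.8 216.2]
scene [326.8 188.8]
scene [304.8 198.8]
scene [301.6 196.6]
scene [282.6 205.3]
scene [289.1 209.3]
top [318.7 219.6]
top [341.3 225.2]
top [344.5 225. ]
top [364.2 229.9]
top [357.6 230.1]
```

View pics/i2.png

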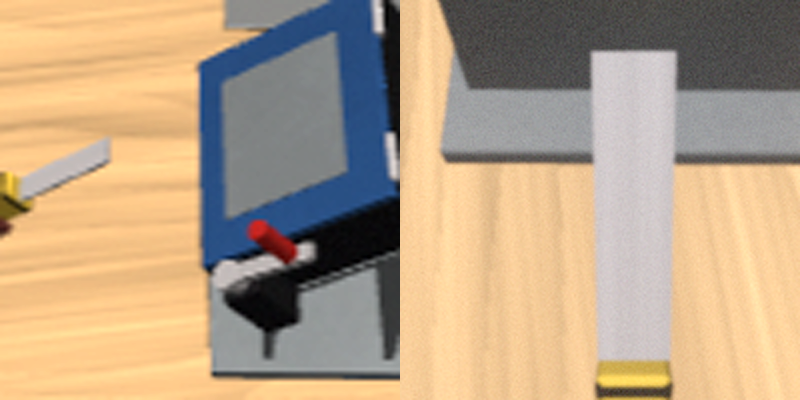

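```bash
python3 - <<'E'
from h import *
from scipy.optimize import least_squares
cm=robot.camera_model("wrist");p,r=pose()
obs=np.array([[296,55.5-1.6],[338.5,55.5-1.6],[299,211-1.6],[335.5,211-1.6]])
G=np.array([-.019,0,0])
def f(v):
    Q=R.from_rotvec([0,v[0],0]).as_matrix();o=[]
    for y,z in((-.009,0),(.009,0),(-.009,.07),(.009,.07)):
        q=TIP+[-.00125,y,z];q=G+Q@(q-G)+[v[2],0,v[1]];o.append(proj('wrist',p+r.apply(q),cm))
    return (np.array(o)-obs).ravel()
s=least_squares(f,[0,0,0],x_scale=[.1,.01,.01]);print(s.x,s.fun.round(1))
s=least_squares(lambda v:f([v[0],v[1],0]),[0,0],x_scale=[.1,.01]);print(s.x,s.fun.round(1))
E
python3 -m creep '[-2,0,-2,0,0,0,-4,0,-4,0,0,0,-6,0,-6,0,0,0,-8,0,-8,0,0,0,-10,0,-9,0,0,0,-11,0,-9.5,0,0,0,-11,0,-9.5,0,0,0,-11,0,-9.5,0,0,0,-11,0,-9.5,0,0,0,-11,0,-9.5,0,0,0]'
python3 - <<'E'
from h import *
import cv2
robot.get_image("top");robot.get_image("top")
B=robot.get_image("wrist");cm=robot.camera_model("wrist")
for q in([0,75,9.25],[0,-75,9.25],[125,75,9.25],[125,-75,9.25]):print(q,proj('wrist',w(q),cm).round(1))
cv2.imwrite("pics/w5raw.png",B[:,:,::-1])
cv2.imwrite("pics/w5.png",np.clip(cv2.resize(B[0:300,100:500],(800,600),interpolation=cv2.INTER_CUBIC)[:,:,::-1]*1.4,0,255).astype(np.uint8))
E
```

```text
[ 0.0052432  -0.00512326 -0.00400409] [-0.2  0.  -0.2 -0.  -0.2 -0.  -0.1 -0. ]
[ 0.09919168 -0.00414507] [-0.9  0.3  0.6  0.3 -0.  -0.4 -0.3 -0.4]
t: 16.75
position: [0.5074, -0.0202, 0.201]
tcp_rot: [-179.7, 52.1, 82.6]
ft_force: [0.6, 0.4, 0.2]
opening: 0.2
[0, 75, 9.25] [238.4 144.4]
[0, -75, 9.25] [396.8 144.1]
[125, 75, 9.25] [226.7  -7.1]
[125, -75, 9.25] [407.9  -7.7]
```

View pics/w5.png

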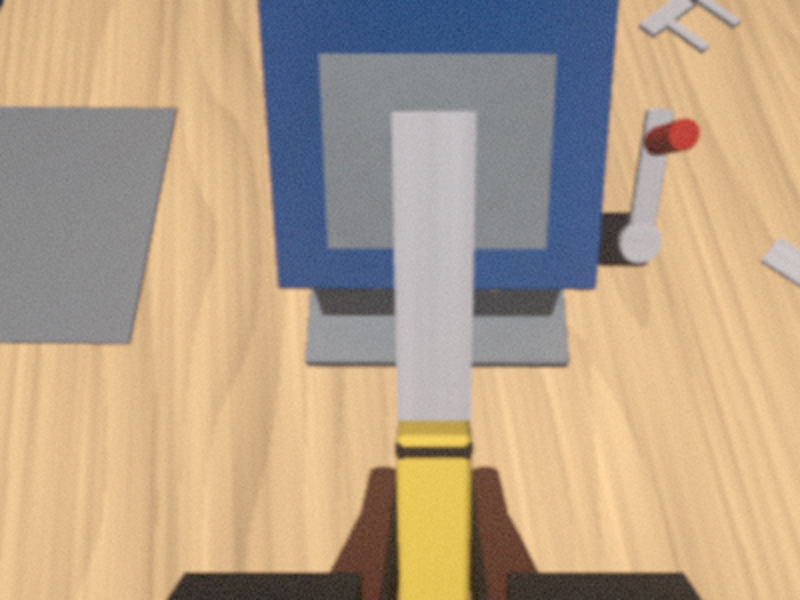

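```bash
cat > bf.py <<'E'
from h import *
import cv2
from scipy.optimize import least_squares
G=np.array([-.019,0,0]);OFF=[(-.009,0),(.009,0),(-.009,.07),(.009,.07)]
def fitb(obs,p,r,cm,free):
    def f(v):
        Q=R.from_rotvec([0,v[0],0]).as_matrix();o=[]
        for y,z in OFF:
            q=TIP+[-.00125,y,z];q=G+Q@(q-G)+[v[2] if free else 0,v[3],v[1]];o.append(proj('wrist',p+r.apply(q),cm))
        return np.r_[(np.array(o)-obs).ravel(),v[2]*300*free,0]
    return least_squares(f,[0,0,0,0],x_scale=[.1,.01,.01,.01])
def measure(im,n=0):
    # subpixel blade outline: columns by gradient on several rows, rows by gradient at mid column
    g=cv2.GaussianBlur(im,(3,3),0).astype(float)
    return g
E
python3 - <<'E'
from bf import *
robot.get_image("wrist");cm=robot.camera_model("wrist");p,r=pose()
for nm,o in(('w4',[[297,71],[337.5,71],[299.3,218.3],[335,218.3]]),('i1',[[297,63],[336.5,63],[298,211],[335,211]]),('now',[[296,55.5],[338,55.5],[298.5,210.5],[335,210.5]])):
    for fr in(0,1):
        s=fitb(np.array(o),p,r,cm,fr);print(nm,fr,s.x.round(4),s.fun.round(1)[:8],s.cost.round(2))
im=cv2.imread("pics/w5raw.png").astype(int)
for y in(57,70,100,130,150,170,190,205):print(y,[int(v) for v in im[y,290:302].sum(1)],[int(v) for v in im[y,332:344].sum(1)])
print('col317',[int(v) for v in im[48:62,317].sum(1)],[v.tolist() for v in im[204:230:2,317]])
E
```

```text
w4 0 [-0.0047  0.0012  0.0099  0.0001] [-0.1  0.  -0.  -0.   0.3  0.  -0.1  0. ] 0.05
w4 1 [-0.0078  0.0011 -0.0001  0.0001] [-0.  -0.  -0.1 -0.   0.3  0.  -0.1  0. ] 0.05
i1 0 [-0.0404 -0.0028  0.0285 -0.0002] [-0.4  0.   0.  -0.   1.  -0.  -0.6 -0. ] 0.8
i1 1 [-0.0643 -0.0032 -0.0012 -0.0002] [-0.2 -0.  -0.1 -0.   0.9  0.  -0.6  0. ] 0.72
now 0 [ 0.0933 -0.0036 -0.     -0.0001] [-1.   0.4  0.8  0.4  0.3 -0.5  0.  -0.5] 1.25
now 1 [ 0.037  -0.0041 -0.0024 -0.0001] [-0.6  0.2  0.3  0.1  0.2 -0.2  0.1 -0.2] 0.56
57 [310, 298, 300, 307, 312, 341, 385, 399, 414, 409, 413, 419] [408, 397, 401, 408, 394, 375, 335, 308, 297, 298, 290, 306]
70 [292, 286, 293, 295, 291, 314, 380, 405, 408, 416, 413, 411] [404, 403, 404, 408, 389, 370, 328, 303, 302, 292, 289, 295]
100 [295, 292, 296, 295, 288, 304, 352, 385, 404, 400, 406, 411] [401, 405, 390, 397, 389, 347, 305, 303, 303, 297, 298, 288]
130 [207, 204, 215, 197, 203, 226, 278, 361, 402, 411, 409, 410] [398, 396, 402, 383, 328, 259, 214, 221, 220, 212, 218, 215]
150 [157, 165, 179, 189, 162, 166, 204, 299, 372, 406, 408, 413] [393, 397, 399, 378, 308, 228, 167, 163, 174, 168, 174, 171]
170 [329, 332, 319, 335, 334, 319, 326, 346, 381, 400, 408, 412] [405, 388, 390, 375, 355, 330, 318, 322, 317, 331, 326, 318]
190 [384, 385, 392, 399, 407, 405, 398, 402, 402, 400, 407, 402] [403, 401, 400, 403, 392, 409, 405, 401, 401, 400, 404, 414]
205 [388, 378, 383, 386, 403, 412, 407, 408, 406, 404, 405, 411] [394, 394, 405, 403, 407, 411, 410, 408, 415, 397, 388, 400]
col317 [312, 296, 301, 297, 303, 303, 302, 334, 394, 408, 406, 402, 412, 407] [[130, 129, 136], [132, 130, 137], [130, 131, 137], [93, 124, 138], [52, 115, 138], [54, 116, 137], [58, 121, 144], [69, 144, 168], [69, 148, 174], [58, 129, 154], [41, 59, 69], [26, 35, 45], [42, 77, 94]]
```

```bash
python3 - <<'E'
from bf import *
robot.get_image("wrist");cm=robot.camera_model("wrist");p,r=pose()
# fit using line pts at rows: sides sampled, tip row, root row
L={57:295.2,100:296.0,130:296.3,150:296.9};Rr={57:337.6,100:337.0,130:336.3,150:336.2}
for dx0 in(None,0,-.002,-.004):
    def f(v):
        Q=R.from_rotvec([0,v[0],v[4]]).as_matrix();P=[]
        for y,z in OFF:
            q=TIP+[-.00125,y,z];q=G+Q@(q-G)+[v[2] if dx0 is None else dx0,v[3],v[1]];P.append(proj('wrist',p+r.apply(q),cm))
        P=np.array(P);e=[]
        for D,a,b in((L,P[0],P[2]),(Rr,P[1],P[3])):
            e+=[a[0]+(b[0]-a[0])*(k-a[1])/(b[1]-a[1])-D[k] -.0 for k in D]
        e+=[(P[0,1]+P[1,1])/2-55.3,(P[2,1]+P[3,1])/2-210]
        return np.array(e)
    s=least_squares(f,[0]*5,x_scale=[.1,.01,.01,.01,.1]);print(dx0,s.x.round(4),s.fun.round(1))
E
```

```text
None [ 0.0281 -0.0043 -0.0027 -0.0002 -0.0043] [-0.2 -0.   0.3  0.1  0.1 -0.1  0.  -0.3 -0.1  0.1]
0 [ 8.33000e-02 -3.80000e-03  1.30999e+01  2.00000e-04 -8.30000e-02] [-0.3 -0.2  0.2  0.   0.6  0.1 -0.  -0.4  0.3 -0.4]
-0.002 [ 4.260e-02 -4.200e-03 -7.406e-01 -2.000e-04 -1.140e-02] [-0.2 -0.1  0.3  0.1  0.2 -0.1  0.  -0.3  0.  -0.1]
-0.004 [ 0.004  -0.0047 -0.     -0.0003 -0.0012] [-0.   0.   0.3  0.1 -0.  -0.2 -0.  -0.3 -0.2  0.2]
```

```bash
python3 rd.py; python3 - <<'E'
from h import *
print(rel(tcpfor([-25,0,-1.6],Tc),Tc))
E
```

```text
tip [ 5.480e+01 -1.000e-01  1.586e+02] F [ 0.4 -0.2 -1.3] pitch(mrad up),yaw 1.0 -1.0
[ 1.6006e+01  3.0000e-02  7.9880e+00 -1.0000e-03 -1.0000e-03  1.0000e-03]
```

```bash
python3 -m creep '[1,0,2,0,0,0,3,0,4,0,0,0,5,0,6,0,0,0,7,0,8,0,0,0,9,0,8,0,0,0,11,0,8,0,0,0,13,0,8,0,0,0,14.5,0,8,0,0,0,15.5,0,8,0,0,0,16,0,8,0,0,0,16,0,8,0,0,0,16,0,8,0,0,0]'
python3 rd.py
python3 - <<'E'
from bf import *
B=robot.get_image("wrist");cv2.imwrite("pics/w6raw.png",B[:,:,::-1])
im=B.astype(int);print([int(v) for v in im[45:75,317].sum(1)]);print([v.tolist() for v in im[204:230:2,317]])
E
```

```text
t: 18.05
position: [0.5131, 0.0136, 0.027]
tcp_rot: [-180.0, 52.2, 82.3]
ft_force: [0.5, -0.7, -0.6]
opening: 0.203
tip [-25.1  -0.7  -0.5] F [ 0.4 -0.5 -0.1] pitch(mrad up),yaw -0.0 -0.0
[150, 141, 139, 113, 147, 140, 132, 138, 161, 163, 258, 354, 387, 390, 391, 390, 391, 389, 384, 387, 393, 391, 391, 389, 389, 392, 386, 399, 387, 396]
[[131, 127, 126], [131, 127, 126], [131, 124, 124], [132, 115, 86], [131, 111, 52], [134, 112, 54], [135, 113, 50], [161, 136, 60], [166, 141, 63], [153, 130, 61], [67, 55, 40], [45, 39, 31], [96, 78, 47]]
```

```bash
python3 rd.py; python3 -m creep '[0.05,0,-0.5,0,0,0,0.05,0,-1,0,0,0,0.05,0,-1.5,0,0,0,0.05,0,-2,0,0,0,0.05,0,-2,0,0,0]'; python3 rd.py
python3 -m creep '[0,0,-0.3,0,0,0,0,0,-0.5,0,0,0,0,0,-0.5,0,0,0]'; python3 rd.py
```

```text
tip [-25.1  -0.8  -0.3] F [-0.3  0.3  0.2] pitch(mrad up),yaw -0.0 -0.0
t: 18.62
position: [0.515, 0.0307, 0.0396]
tcp_rot: [-180.0, 52.2, 82.4]
ft_force: [0.4, -0.6, -1.1]
opening: 0.201
tip [-4.3 -0.  -1.5] F [ 0.5 -1.  -0.1] pitch(mrad up),yaw 0.0 0.0
t: 18.92
position: [0.5155, 0.034, 0.042]
tcp_rot: [-179.9, 52.2, 82.4]
ft_force: [-0.4, 0.2, -0.4]
opening: 0.204
tip [ 0.2 -0.1 -1.6] F [-0.8 -0.8 -0.8] pitch(mrad up),yaw 0.0 -0.0
```

```bash
python3 -m creep '[0,0,-0.3,0,0,0,0,0,-0.6,0,0,0,0,0,-0.6,0,0,0]'; python3 rd.py
python3 -m creep '[0,0,-0.2,0,0,0,0,0,-0.4,0,0,0,0,0,-0.4,0,0,0]'; python3 rd.py
python3 -m creep '[0,0,-0.2,0,0,0,0,0,-0.4,0,0,0,0,0,-0.4,0,0,0]'; python3 rd.py
```

```text
t: 19.22
position: [0.5161, 0.0389, 0.0458]
tcp_rot: [-179.9, 52.2, 82.4]
ft_force: [0.1, 0.3, -1.2]
opening: 0.203
tip [ 6.3 -0.1 -1.6] F [-0.6 -0.  -0.3] pitch(mrad up),yaw 0.0 -0.0
t: 19.52
position: [0.5165, 0.0419, 0.0481]
tcp_rot: [-179.9, 52.2, 82.4]
ft_force: [-0.3, -0.2, -0.5]
opening: 0.202
tip [10.2 -0.1 -1.6] F [-0.5 -0.2 -0.7] pitch(mrad up),yaw 0.0 -0.0
t: 19.82
position: [0.517, 0.045, 0.0506]
tcp_rot: [-179.9, 52.2, 82.4]
ft_force: [0.4, 0.2, -0.9]
opening: 0.202
tip [14.2 -0.1 -1.6] F [-0.5  0.2 -0.7] pitch(mrad up),yaw 0.0 -0.0
```

```bash
python3 -m creep '[0,0,-0.15,0,0,0,0,0,-0.15,0,0,0]'; python3 rd.py
python3 -m creep '[0,0,-0.15,0,0,0,0,0,-0.15,0,0,0]'; python3 rd.py
python3 -m creep '[0,0,-0.15,0,0,0,0,0,-0.15,0,0,0]'; python3 rd.py
```

```text
t: 20.03
position: [0.5171, 0.0459, 0.0513]
tcp_rot: [-179.9, 52.2, 82.4]
ft_force: [0.0, 0.2, -1.3]
opening: 0.201
tip [15.6 -0.1 -1.6] F [-1.2  0.1 -1. ] pitch(mrad up),yaw 0.0 -1.0
t: 20.25
position: [0.5174, 0.0458, 0.0515]
tcp_rot: [180.0, 52.3, 82.3]
ft_force: [-1.7, -4.6, -3.6]
opening: 0.198
tip [15.7 -0.3 -1.7] F [-7.   1.3 -1. ] pitch(mrad up),yaw -3.0 0.0
t: 20.47
position: [0.5176, 0.0457, 0.0517]
tcp_rot: [179.9, 52.5, 82.3]
ft_force: [-2.8, -9.4, -6.0]
opening: 0.203
tip [15.8 -0.5 -1.7] F [-12.    2.2   1.4] pitch(mrad up),yaw -5.0 1.0
```

Stopped at nominal x = 15.7 where the slot end was predicted, so the blade is fully home. Now the lift.

```bash
python3 -m creep '[0,0,0.3,0,0,0,-0.2,0,0.4,0,0,0,-0.45,0,0.4,0,0,0,-0.7,0,0.39,0,0,0,-0.95,0,0.37,0,0,0,-1.26,0,0.35,0,0,0,-1.26,0,0.35,0,0,0]'; python3 rd.py
python3 -m creep '[-0.35,0,-0.04,0,0,0,-0.7,0,-0.09,0,0,0,-1.05,0,-0.16,0,0,0,-1.05,0,-0.16,0,0,0]'; python3 rd.py
python3 - <<'E'
from bf import *
B=robot.get_image("wrist");cv2.imwrite("pics/w7raw.png",B[:,:,::-1])
A=robot.get_image("scene");a=cv2.resize(A[130:230,300:420],(480,400),interpolation=cv2.INTER_CUBIC)
b=B[0:400:1,160:480]
cv2.imwrite("pics/l1.png",np.clip(np.hstack([a,b])[:,:,::-1]*1.5,0,255).astype(np.uint8))
E
```

```text
t: 21.1
position: [0.5161, 0.0376, 0.0614]
tcp_rot: [-180.0, 52.2, 82.3]
ft_force: [-0.6, -0.1, -2.6]
opening: 0.203
tip [15.3 -0.2 11.4] F [-0.7  0.4 -1.7] pitch(mrad up),yaw 0.0 -0.0
t: 21.48
position: [0.5155, 0.0324, 0.0709]
tcp_rot: [-180.0, 52.2, 82.3]
ft_force: [-0.0, 0.4, -2.1]
opening: 0.199
tip [16.9 -0.2 22. ] F [-0.1  0.6 -0.9] pitch(mrad up),yaw 0.0 -0.0
```

View pics/l1.png

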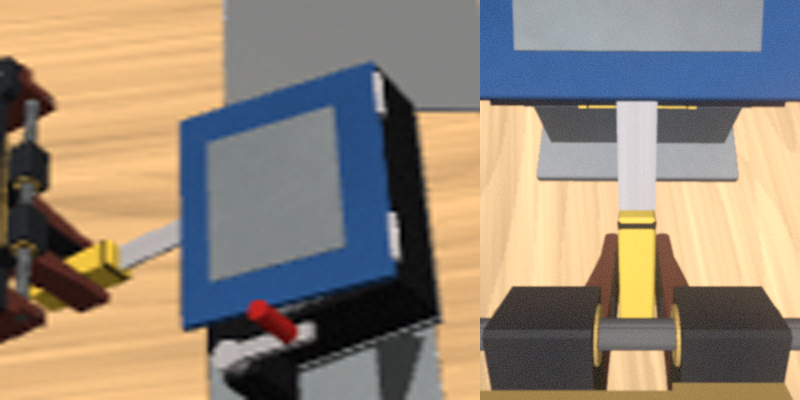

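The lid is rising on the blade, with the yellow slot mark visible below it at (580–690,105) in the picture. Continuing the arc.

```bash
python3 -m creep '[-0.5,0,-0.12,0,0,0,-1.02,0,-0.26,0,0,0,-1.5,0,-0.43,0,0,0,-2.02,0,-0.63,0,0,0,-2.5,0,-0.85,0,0,0,-2.97,0,-1.09,0,0,0,-3.43,0,-1.36,0,0,0,-3.88,0,-1.64,0,0,0,-4.3,0,-1.95,0,0,0,-4.72,0,-2.28,0,0,0,-4.72,0,-2.28,0,0,0]'; python3 rd.py
python3 - <<'E'
from bf import *
im=robot.get_image("wrist").astype(int);print([int(v) for v in im[40:80,317].sum(1)]);print([v.tolist() for v in im[200:230:3,317]])
E
```

```text
t: 22.55
position: [0.5143, 0.0218, 0.1226]
tcp_rot: [180.0, 52.2, 82.3]
ft_force: [-0.6, 0.1, -0.2]
opening: 0.203
tip [40.1 -0.4 69.3] F [-0.1  0.2 -0.6] pitch(mrad up),yaw 1.0 -0.0
[347, 352, 317, 276, 236, 225, 230, 241, 247, 241, 242, 226, 243, 233, 254, 254, 234, 235, 247, 250, 253, 250, 253, 243, 225, 242, 237, 243, 235, 234, 238, 242, 243, 248, 248, 247, 248, 250, 239, 230]
[[153, 148, 149], [154, 150, 150], [151, 146, 146], [152, 143, 136], [150, 128, 60], [156, 133, 67], [185, 160, 78], [188, 164, 81], [72, 61, 40], [67, 59, 44]]
```

```bash
cat > lid.py <<'E'
from h import *
for n in("top","scene"):
    robot.get_image(n)
    for t in("lid","lid_edge"):
        for d in robot.boxes_of(n,t)[:1]:
            q=c(d["xyz"]);print(n,t,round(d["conf"],2),q.round(1),'theta~',round(float(np.arctan2(q[2]-3.25,125-q[0])),2))
E
python3 lid.py
```

```text
top lid 0.87 [79.   2.2 53.6] theta~ 0.83
top lid_edge 0.88 [85.6  0.4 53.7] theta~ 0.91
scene lid 0.74 [-27.7  -4.9  81.7] theta~ 0.47
scene lid_edge 0.6 [ 84.6 -11.6  49.9] theta~ 0.86
```

```bash
python3 -m creep '[-0.38,0,-0.36,0,0,0,-0.77,0,-0.72,0,0,0,-1.12,0,-1.12,0,0,0,-1.47,0,-1.52,0,0,0,-1.78,0,-1.95,0,0,0,-2.09,0,-2.38,0,0,0,-2.36,0,-2.84,0,0,0,-2.6,0,-3.3,0,0,0,-2.8,0,-3.78,0,0,0,-2.95,0,-4.27,0,0,0,-3.0,0,-4.77,0,0,0,-3.0,0,-5.27,0,0,0]'; python3 rd.py
python3 -m creep '[0,0,-0.5,0,0,0,0,0,-1.0,0,0,0,0,0,-1.5,0,0,0,0,0,-2,0,0,0,0,0,-2,0,0,0]'; python3 rd.py; python3 lid.py
```

```text
t: 23.95
position: [0.5175, 0.045, 0.178]
tcp_rot: [-180.0, 52.2, 82.3]
ft_force: [0.1, -2.4, -1.6]
opening: 0.202
tip [93.5 -0.5 99. ] F [-1.3  0.2  0.1] pitch(mrad up),yaw 1.0 -0.0
t: 24.42
position: [0.5193, 0.0615, 0.1905]
tcp_rot: [-180.0, 52.1, 82.4]
ft_force: [0.3, -0.1, -1.0]
opening: 0.199
tip [113.1  -0.   98.7] F [-0.6  0.6 -1.4] pitch(mrad up),yaw 1.0 0.0
top lid 0.87 [124.4   5.5  77.6] theta~ 1.56
top lid_edge 0.75 [128.4  -1.   77.3] theta~ 1.62
scene lid 0.61 [128.2 -10.8  85.1] theta~ 1.61
scene lid_edge 0.6 [127.9 -11.4  77.5] theta~ 1.61
```

```bash
python3 -m creep '[0,0,-0.4,0,0,0,0,0,-0.8,0,0,0,0,0,-1.2,0,0,0,0,0,-1.2,0,0,0]'; python3 rd.py
python3 -m creep '[0,0,-0.25,0,0,0,0,0,-0.25,0,0,0]'; python3 rd.py
python3 -m creep '[0,0,-0.25,0,0,0,0,0,-0.25,0,0,0]'; python3 rd.py
python3 -m creep '[0,0,-0.2,0,0,0,0,0,-0.2,0,0,0]'; python3 rd.py
```

```text
t: 25.1
position: [0.5206, 0.0704, 0.1976]
tcp_rot: [-180.0, 52.2, 82.3]
ft_force: [-0.2, -0.1, -1.0]
opening: 0.202
tip [124.8  -0.2  98.8] F [-0.6  0.5 -0.2] pitch(mrad up),yaw 1.0 -0.0
t: 25.32
position: [0.5208, 0.0721, 0.1988]
tcp_rot: [-179.9, 52.2, 82.4]
ft_force: [-0.9, 0.0, -1.6]
opening: 0.204
tip [126.9  -0.2  98.7] F [ 0.1  1.1 -0.7] pitch(mrad up),yaw 0.0 -1.0
t: 25.53
position: [0.521, 0.0732, 0.1997]
tcp_rot: [-179.9, 52.3, 82.4]
ft_force: [-1.9, -4.0, -2.6]
opening: 0.202
tip [128.3  -0.3  98.6] F [-5.3  1.3 -0.6] pitch(mrad up),yaw -2.0 -1.0
t: 25.75
position: [0.5211, 0.0732, 0.2]
tcp_rot: [-180.0, 52.5, 82.3]
ft_force: [-2.8, -10.4, -7.6]
opening: 0.199
tip [128.6  -0.4  98.5] F [-12.2   1.7   1.7] pitch(mrad up),yaw -5.0 -0.0
```

The stop was felt at nominal x = 128.5 (expected 128.7) with 12 N, so the lid is fully back. Next I retract and work out the placing.

```bash
python3 -m creep '[0,0,0.5,0,0,0,0,0,2,0,0,0,0,0,4,0,0,0,0,0,6,0,0,0,0,0,8,0,0,0,0,0,10,0,0,0,0,0,11.5,0,0,0,0,0,12,0,0,0,0,0,12,0,0,0]'
python3 lid.py; python3 - <<'E'
from h import *
C=[onz('top',q,.003) for q in((377.5,194),(454.5,196.5),(454.5,253),(376.5,251))]
ce=np.mean(C,0);print(np.round(C,3).tolist(),ce,[np.linalg.norm(C[i]-C[i-1]) for i in range(4)])
X=np.array([np.cos(yb),np.sin(yb),0]);t=ce-X*.03;t[2]=0
print(t);
# commanded tip: retract from measured
robot.get_image("scene");print(rel(t+[0,0,.10],Rb()))
E
```

```text
t: 26.55
position: [0.5085, -0.019, 0.1274]
tcp_rot: [-179.8, 52.1, 82.3]
ft_force: [-0.2, -0.2, -0.5]
opening: 0.204
top lid 0.73 [135.9   2.5  83.5] theta~ 1.71
top lid_edge 0.55 [142.8   0.8  81. ] theta~ 1.8
scene lid 0.57 [138.6 -15.5  82.7] theta~ 1.74
scene lid_edge 0.79 [141.4 -11.2  76.6] theta~ 1.79
[[0.601, -0.114, 0.003], [0.593, -0.316, 0.003], [0.446, -0.307, 0.003], [0.453, -0.107, 0.003]] [ 0.52309135 -0.21101901  0.003     ] [np.float64(0.14876696650914312), np.float64(0.20172563855049125), np.float64(0.1476505034090314), np.float64(0.1998442099269854)]
[ 0.51959123 -0.24081413  0.        ]
[-1.1215e+01  4.0540e+00  1.9068e+01 -1.6000e-02 -6.6000e-01 -5.0000e-03]
```

```bash
python3 -m creep '[-2,0.4,2,0,-0.06,0,-4,0.8,4,0,-0.12,0,-6,1.2,6,0,-0.18,0,-8,1.6,8,0,-0.24,0,-10,2,10,-0.016,-0.3,0,-11.2,2.5,12,-0.016,-0.38,0,-11.2,3,14,-0.016,-0.46,0,-11.2,3.5,16,-0.016,-0.54,-0.005,-11.2,4.05,18,-0.016,-0.62,-0.005,-11.2,4.05,19.05,-0.016,-0.66,-0.005,-11.2,4.05,19.05,-0.016,-0.66,-0.005,-11.2,4.05,19.05,-0.016,-0.66,-0.005]'
python3 - <<'E'
from bf import *
robot.get_image("scene");robot.get_image("scene");im=robot.get_image("wrist").astype(int);t=np.array([.5196,-.2408,.0075])
print(pose()[0],rel(t,Rb()));print('tip rows',[int(v) for v in im[45:75:2,317].sum(1)],[v.tolist() for v in im[204:226:3,317]])
E
```

```text
t: 27.9
position: [0.519, -0.2398, 0.0994]
tcp_rot: [-147.5, 89.8, 115.8]
ft_force: [-0.4, 0.1, -1.1]
opening: 0.197
[ 0.51944483 -0.2410818   0.09998872] [ 9.249e+00  9.000e-03 -1.900e-02 -1.000e-03 -1.000e-03 -0.000e+00]
tip rows [297, 302, 295, 301, 298, 377, 465, 468, 468, 468, 471, 463, 470, 469, 475] [[155, 154, 156], [156, 155, 158], [120, 113, 106], [86, 71, 48], [100, 86, 56], [166, 142, 74], [176, 153, 81], [44, 42, 47]]
```

```bash
python3 -m creep '[2,0,0,0,0,0,4,0,0,0,0,0,6,0,0,0,0,0,7.5,0,0,0,0,0,8.5,0,0,0,0,0,9.2,0,0,0,0,0,9.2,0,0,0,0,0]'; python3 -m creep '[0.1,0,0,0,0,0,0.1,0,0,0,0,0]'; python3 -m creep '[0.1,0,0,0,0,0,0.1,0,0,0,0,0]'; python3 -m creep '[0.1,0,0,0,0,0,0.1,0,0,0,0,0]'
```

```text
t: 28.63
position: [0.5187, -0.241, 0.0065]
tcp_rot: [-124.0, 89.9, 139.2]
ft_force: [-0.3, -0.0, -0.6]
opening: 0.205
t: 28.8
position: [0.5198, -0.2415, 0.0071]
tcp_rot: [74.5, 89.9, -22.3]
ft_force: [0.3, -0.6, -0.1]
opening: 0.201
t: 28.97
position: [0.5197, -0.2414, 0.0061]
tcp_rot: [70.4, 89.9, -26.4]
ft_force: [-0.8, -0.5, -0.1]
opening: 0.201
t: 29.13
position: [0.5193, -0.2412, 0.0046]
tcp_rot: [155.0, 90.0, 58.3]
ft_force: [-0.1, -0.8, -0.9]
opening: 0.198
```

No contact down to 4.6 mm, so there is at most a couple of millimetres to drop. I'll release, rise straight up and check.

```bash
python3 -m creep '[0,0,0,0,0,0,0,0,0,0,0,0,0,0,0,0,0,0,0,0,0,0,0,0,0,0,0,0,0,0,0,0,0,0,0,0,0,0,0,0,0,0,0,0,0,0,0,0,0,0,0,0,0,0,0,0,0,0,0,0]' -1
python3 -m creep '[-2,0,0,0,0,0,-5,0,0,0,0,0,-9,0,0,0,0,0,-13,0,0,0,0,0,-16,0,0,0,0,0,-18,0,0,0,0,0,-18,0,2,0,0,0,-18,0,2,0,0,0,-18,0,2,0,0,0]'
python3 lid.py; python3 - <<'E'
from bf import *
for t in("blade","roller_a","dial","latch_post"):
    for n in("top","scene"):
        robot.get_image(n);print(n,t,[(round(d["conf"],2),np.round(d["xyz"],3).tolist()) for d in robot.boxes_of(n,t)[:3]])
A=robot.get_image("scene");T=robot.get_image("top");W=robot.get_image("wrist")
a=cv2.resize(A[120:340,170:420],(500,440));t=cv2.resize(T[110:290,230:470],(300,225));w_=cv2.resize(W[:,100:500],(300,300))[:215]
im=np.zeros((440,800,3),np.uint8);im[:,:500]=a;im[:225,500:]=t;im[225:,500:]=w_
cv2.imwrite("pics/end.png",np.clip(im[:,:,::-1]*1.4,0,255).astype(np.uint8))
E
```

```text
t: 29.97
position: [0.5192, -0.2411, 0.0044]
tcp_rot: [-123.2, 90.0, 140.1]
ft_force: [-0.6, 0.0, 0.3]
opening: 0.92
t: 30.72
position: [0.5167, -0.2613, 0.1845]
tcp_rot: [-168.0, 90.0, 95.2]
ft_force: [0.5, 0.3, 0.2]
opening: 1.003
top lid 0.72 [138.8   3.5  81.3] theta~ 1.75
top lid_edge 0.76 [141.1   2.   78.6] theta~ 1.78
scene lid 0.7 [141.3 -13.5  84.4] theta~ 1.77
scene lid_edge 0.76 [139.  -12.1  80.8] theta~ 1.75
top blade [(0.63, [0.279, -0.174, 0.03]), (0.58, [0.817, 0.08, 0.017]), (0.56, [0.522, -0.207, 0.014])]
scene blade [(0.93, [0.291, -0.184, 0.014]), (0.87, [0.527, -0.218, 0.015]), (0.68, [0.825, 0.081, 0.022])]
top roller_a [(0.72, [0.478, 0.389, 0.03]), (0.58, [0.749, -0.154, 0.031])]
scene roller_a [(0.74, [0.488, 0.39, 0.035]), (0.7, [0.756, -0.158, 0.031])]
top dial [(0.92, [0.74, -0.246, 0.018])]
scene dial [(0.69, [0.527, -0.218, 0.017]), (0.65, [0.754, -0.246, 0.014])]
top latch_post []
scene latch_post [(0.72, [0.622, 0.114, 0.164]), (0.4, [0.569, 0.161, 0.138])]
```

View pics/end.png

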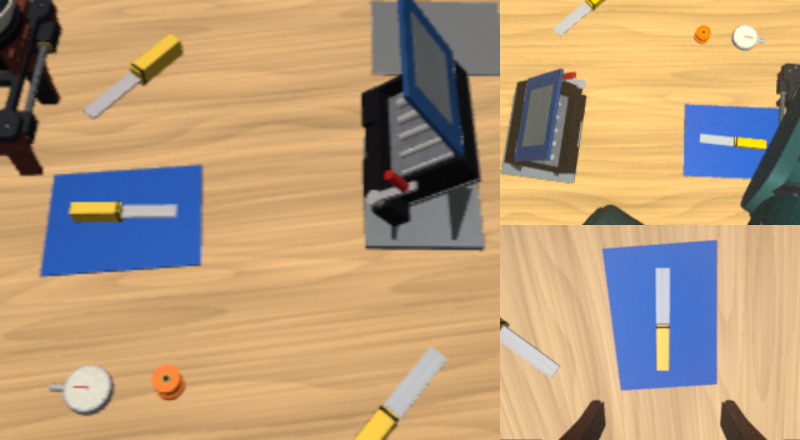

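The lid leans back open, the latch points back, the blade lies flat in the middle of its mat, and the bystanders have not moved. Handing in.

```bash
python3 -c "
from bench import robot
print(robot.finish_job())"
```

```text
the job is handed in; nothing more can be done
None
```

I finished the job in order, in about 31 s of robot time, and handed it in.

**What I did**
- **Latch:** I swung it back to about 1.65 rad, clear of the lid.
- **Insertion:** I picked up the smallest blade and slid it into the slot until it stopped at the depth I expected, with 12 N of contact.
- **Lid:** I lifted it on an arc with the blade only and pushed it back until the stop was felt at the expected place, also with 12 N.
- **Blade:** I laid it back near the middle of its blue mat and let go.

**What went wrong on the way**
- **First insertion:** It stopped at the slot mouth with 23 N. The blade had shifted in the grip, apparently tipping slightly downward.
- **Recovery:** I touched the blade lightly on the lid's top, up to about 8 N, to find the right height. The second try then went in without resistance.
- **Blade tilt:** After the touch, the wrist camera gave a small upward tilt of the blade in the grip, somewhere between 0.00 and 0.08 rad. I left it uncorrected, so how straight the blade sat in the slot is only known within that range.
- **Release:** I felt no contact with the mat down to a tool height of 4.6 mm, so the blade dropped a millimetre or two when I let go.

**Last checks**
- The final picture shows the lid leaning back and the latch open. It also shows the blade flat and fully on the mat.
- The rollers and dial read the same positions as at the start, within detector noise.
- The lid detector gave 1.75–1.78 rad, above the 1.65 stop. It sees the plate's surface rather than the hinge line, so I trust the felt stop.
- The top camera no longer found the latch post, but the scene camera did.

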